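# Hold a circuit card down in the sprung test dock

### The job

Draw the tallest of the three circuit cards straight up out of the slotted rack by its top bar and stand its contact tongue fully home in the slot of the test dock. Keep hold of the card and push it down so that the sprung carriage sinks 8 mm, where its pointer is level with the white middle marks (never to the bottom), keep it there steadily for at least three seconds and finish while still gripping the card and holding it down at that mark. Leave the two short cards in the rack, and the tape roll and the USB hub where they are.

Things in the scene. Friction and masses are not known exactly. Their poses are not given: they have to be found in the camera images.
- tall_card: The tallest card, 108 mm: green board in its x-z plane, 3.2 mm thick (y), 90 mm wide; its lowest 22 mm are a contact tongue 70 mm wide (x). Grip the aluminium bar on its top edge: 60 long (x), 10 thick (y), 16 mm high, centre 100 mm above the origin. Origin: middle of the lower edge, z up the card. 0.09 kg. Starts in any rack slot.
- short_card_a: A green circuit card standing on edge in its x-z plane, 3.2 mm thick (y), 90 mm wide, tongue 70 mm wide below. Height 78 mm, with a like top bar. Origin: middle of the lower edge. Stays in the rack.
- short_card_b: A green circuit card standing on edge in its x-z plane, 3.2 mm thick (y), 90 mm wide, tongue 70 mm wide below. Height 78 mm, with a like top bar. Origin: middle of the lower edge. Stays in the rack.
- card_rack: Grey slotted rack fixed to the desk, 116 (x) x 150 (y) x 60 mm high. Three slots at y = -50, 0, +50 mm, along the rack's x and z. Cards stand upright on its floor, 8 mm above the desk, guided at both side edges up to 60 mm above the desk with 1 to 2 mm play: a card must rise 52 mm to be clear. Origin: centre of the underside.
- test_dock: Test dock fixed to the desk: base plate 150 (x) x 84 (y) x 10 mm; grey open housing 130 x 64 mm, 47 mm high; two steel rods 58 mm high at x = +-52 mm; inside, a black sprung carriage. Its white pointer shows in a gap in the front (-x) wall, level with the white mark on either side when the carriage is 8 mm down. Origin: centre of the underside.
- dock_slot (a point): Middle of the floor of the carriage's slot (sinks with it; 37 mm above the desk at rest). Slot along this frame's x (dock x): 75 mm long, 5.6 mm wide (y), 13 mm deep; above it 45 degree lead-ins, 5 mm wider on every side, up to 19 mm above the slot floor. z up. The card's tongue stands on this floor, card upright, card x along slot x either way.
- carriage (a joint): How far the carriage is pushed down, m: 0 at rest (held up by a spring), 0.016 at the bottom stop. Springs back when let go. Takes 3.3 N to start and 0.6 N more per mm (8 N at 8 mm), so the card's weight alone does not move it.
- masking_tape: Roll of masking tape lying flat, 50 mm across, 24 mm high; bystander. Origin: centre of the underside.
- usb_hub: Flat grey USB hub, 50 x 87 x 26 mm; bystander. Origin: centre of the underside.
There are look-alikes about, which are no part of the job. What is shaped like the short_card_b but orange is not meant.

How it is judged (in metres and radians):
On the way, in this order (a step that is already met when the one before it is completed fails the run):
1. the tall card is gripped and lifted upright, clear above its rack slot (z of tall_card in the frame of card_rack above 0.058 m and angle between tall_card's own z axis and vertical below 0.25 rad and contact force between the fingers and tall_card above 2 N), for 0.1 s.
2. the tall card's tongue stands fully home in the slot of the dock's carriage, the card still gripped (x of tall_card in the frame of dock_slot between -0.006 and 0.006 m and y of tall_card in the frame of dock_slot between -0.004 and 0.004 m and z of tall_card in the frame of dock_slot below 0.004 m and angle between tall_card's own z axis and vertical below 0.12 rad and angle between the x axis of tall_card and the x axis of dock_slot, either way round below 0.12 rad and contact force between the fingers and tall_card above 2 N), for 0.1 s.
3. the card, gripped, keeps the carriage 8 mm (5.5 to 10.5) down for three seconds (all of step 2 and value of joint carriage between 0.0055 and 0.0105 m), for 3 s.
At the end, for the whole second after the job is handed in: Tall card upright (7 deg), tongue home in the dock slot (4 mm in height and across, 6 mm along, 7 deg in line), still gripped and keeping the carriage steady 8 mm down (5.5 to 10.5); the robot touches the dock only through the card; both short cards stand in the rack (all of step 3 and velocity of joint carriage between -0.004 and 0.004 m/s and linear speed of tall_card below 0.01 m/s and contact force between each of the arm, the fingers and test_dock below 0.5 N and z of each of short_card_a, short_card_b in the frame of card_rack below 0.014 m and angle between each of short_card_a, short_card_b's own z axis and vertical below 0.15 rad and horizontal distance between each of short_card_a, short_card_b and card_rack below 0.06 m); the arm keeps its last pose, push and grip.
It fails at once if the carriage is pushed past 14 mm, to its bottom stop (value of joint carriage above 0.014 m).
It fails at once if a short card is drawn up by more than 15 mm (z of any of short_card_a, short_card_b in the frame of card_rack above 0.023 m).
It fails at once if the tape roll or the USB hub is moved by more than 30 mm (distance of any of masking_tape, usb_hub from where it was at the start of the episode above 0.03 m).
It also fails if it takes over 50 s, if anything falls off the work surface, if the arm or the gripper's body presses on something with over 40 N, if the wrist force passes 120 N, or if a joint passes its speed limit or range.

### The arm

A 6-joint arm with a two-finger parallel gripper is mounted at the origin on a cart in front of the work surface, level with it; the furniture and walls round the work are solid. World frame = base frame: x ahead of the robot, y to its left, z up, the work surface at z = 0. Lengths are in mm, angles in rad, forces in N, time in s.
With the tool pointing down it reaches from about 300 to 775 mm from the base axis. Payload 14.6 kg.
Tool frame: the origin (TCP) lies between the finger pads; the fingertips stand ahead of it and the grasp point (between the pads) lies 11 mm behind it (manip.finger_overhang is the z of the fingertips in the tool frame, in mm); z points along the fingers, y is the line along which they close (so a half turn about z gives the same grasp; the last joint's range is limited). The gripper opens to 94 mm and grips with 3 to 60 N. Pads are 16 mm wide; open, the fingers measure 119 mm over their backs; the gripper's body (75 mm by 177 mm) begins 78 mm behind the grasp point.
Start: joints at [-1.379, 0.3, 1.521, -0, 1.321, -0.067], TCP at [140.75, -531.675, 213.446] pointing down, gripper open.
Joint ranges: [-3.03, 3.03], [-0.79, 2.21], [0.23, 2.52], [-1.04, 4.18], [0, 3.07], [-2.55, 2.55]. Speed limits (rad/s): [2.22, 2.22, 2.57, 3.14, 3.14, 3.14].

### API

Orientations are given as [roll, pitch, yaw] about the fixed x, y, z axes, in that order (R = Rz(yaw) Ry(pitch) Rx(roll)).
In Python, from cell import manip gives the robot as it stands.
- The arm moves only by the tool jog_arm, never from a script. Its argument "series" is a list of rows, each a list of 7 numbers: the shift along the world's x, y, z as a fraction of full scale, then the turn, a rotation vector about the world's x, y, z as a fraction of full scale, then the closure, from 0 (fully open) to 1 (shut). In form: [[dx, dy, dz, wx, wy, wz, fingers], ...]. A call has 1 to 8 rows; each row is the pose to reach, as a shift and turn from the pose commanded when the call began; what a row does not reach only later rows make up. Full scale, the value 1, is 120 mm for a shift and 90 degrees for a turn. A row lasts 1/12 s, in which the tool goes at most 41.7 mm and 7.16 degrees, less where a joint would pass 70% of its speed; a pose out of reach is approached as far as the arm can. A call with a number of a shift or a turn outside -1 to 1 is refused whole. A call with a gripper value outside its range is refused whole. The fingers move at their own pace and stop on an object; "grip_force" is the grip in N (left out, the last holds). Time passes only in rows, so rows that repeat a pose let the fingers close. It gives the time, the measured TCP pose, the force, the opening and the grip force at its end, in the units of the state.
- manip.read_state(): the state, without advancing time (a new reading comes with each control period).
- manip.camera(name): name is "scene" or "top"; returns a dict with "frame" (384x512x3 uint8, red, green, blue), "vfov" (degrees; the focal length in pixels is half the picture's height over the tangent of half this angle, whatever the lens; pixels are square), "cx", "cy" (the principal point, pixels), "R" (3x3) and "t" (3): a world point X has camera coordinates R X + t. Camera axes: x right, y down, z forward; pixel columns grow to the right and rows downward; lengths in mm; the calibration is good to about 2 mm. A picture is of the moment at which its call begins. There is no depth.
- manip.sign_off(): hands the job in; it is judged then, once.
The state is a dict: "clock": time; "joints": joint angles; "qd": joint speeds; "effort": joint torques, N m; "eef_pos": TCP position; "eef_rot": TCP orientation; "wrist_force": force on the tool from outside, world axes, zero at the start; "moment": the same for the moment, N m; "finger_gap": finger opening in mm; "finger_force": force on a finger pad.
Only numpy, scipy, OpenCV 4.12 (cv2) and the standard library are available. Lean on these libraries where they do the work, as an engineer would, in place of code of your own. Each camera call takes 0.05 s, during which the arm holds its last target. There are 200 camera calls.

## Working session

There is one attempt and no reset: what is moved stays moved. The work goes in short steps, Python scripts to look and compute and a tool call to move; the robot and the scene stay as the last step left them, time stands still between calls to the robot, and variables do not carry over. Pictures are saved under pics/ and viewed, at most 10 in all, crops included, and the job is handed in when it is done.

Besides the shell and the picture viewer there is one more tool, called as a command line: name --pt "numbers of a row" for each row, then --argument value for the rest. jog_arm: Moves the arm, as the interface text tells. Its arguments: {"type":"object","properties":{"series":{"type":"array"},"grip_force":{"type":"number"}},"required":["series"]}

```bash
mkdir -p pics; ls
cat > h.py <<'E'
import numpy as np, cv2
from cell import manip
def shot(n,tag):
    c=manip.camera(n); cv2.imwrite(f'pics/{tag}.png',cv2.cvtColor(c['frame'],cv2.COLOR_RGB2BGR)); np.save(f'{tag}.npy',c,allow_pickle=True); return c
def load(tag): return np.load(f'{tag}.npy',allow_pickle=True).item()
def foc(c): return c['frame'].shape[0]/2/np.tan(np.radians(c['vfov'])/2)
def ray(c,u,v,z):
    R,t=np.array(c['R']),np.array(c['t']); o=-R.T@t
    d=R.T@np.array([(u-c['cx'])/foc(c),(v-c['cy'])/foc(c),1]); return o+d*(z-o[2])/d[2]
def proj(c,X):
    p=np.array(c['R'])@np.array(X)+c['t']; return foc(c)*p[0]/p[2]+c['cx'],foc(c)*p[1]/p[2]+c['cy']
E
python3 - <<'E'
from h import *
for n in('scene','top'):
    c=shot(n,n+'0'); print(n,c['vfov'],c['cx'],c['cy'],-np.array(c['R']).T@c['t'],{k:v for k,v in c.items() if k not in('frame','vfov','cx','cy','R','t')})
print(manip.read_state(),manip.finger_overhang)
E
```

```text
pics
scene 44.133785698848456 257.10726723356026 189.74483050270365 [-277.43528446  790.84231467  995.99050229] {}
top 48.274013127270436 253.96128005429836 196.4294362914459 [ 392.7558446   326.17712146 1340.2840628 ] {}
{'clock': 0.1, 'joints': array([-1.37863303e+00,  3.00422867e-01,  1.52154051e+00, -7.73731695e-06,
        1.32070045e+00, -6.66097712e-02]), 'qd': array([ 1.75867891e-03,  4.38408994e-04, -3.58751219e-04,  9.07723452e-05,
        3.13300267e-04,  2.14686969e-03]), 'effort': array([ 1.67906546e-03, -5.32642472e+01, -3.53282690e+01,  7.09686032e-02,
        2.35025020e-02, -6.04702609e-05]), 'eef_pos': array([ 140.686757  , -531.45701662,  212.92994459]), 'eef_rot': array([-3.14052335e+00, -6.38201580e-05,  2.58774952e-01]), 'wrist_force': array([-0.05606857,  0.00442457,  0.15281199]), 'moment': array([-0.02735417,  0.02772704,  0.0659674 ]), 'finger_force': 0.0, 'finger_gap': 93.68685731736001} 8.0
```

View pics/scene0.png

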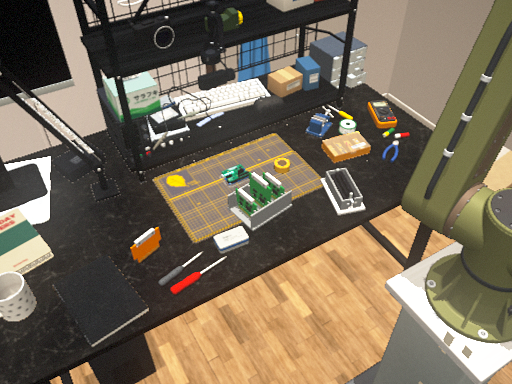

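View pics/top0.png

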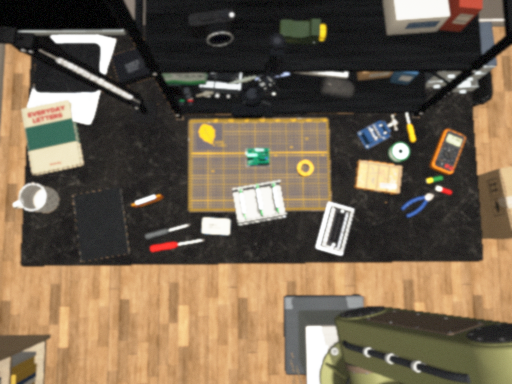

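The scene view shows the rack with three cards at about (260,200), the dock at (343,190), the hub at (231,238) and the tape at (282,164). In the top view the rack is at (259,203), the dock at (335,228), the hub at (216,226) and the tape at (305,168). I'll enlarge both.

Run:
```python
from h import *
a=cv2.imread('pics/scene0.png');b=cv2.imread('pics/top0.png')
A=cv2.resize(a[160:230,220:300],None,fx=5,fy=5,interpolation=cv2.INTER_CUBIC)
A2=cv2.resize(a[160:220,315:370],None,fx=5,fy=5,interpolation=cv2.INTER_CUBIC)
B=cv2.resize(b[174:264,226:366],None,fx=5,fy=5,interpolation=cv2.INTER_CUBIC)[:, :700]
im=np.zeros((600,800,3),np.uint8)
cv2.imwrite('pics/topcrop.png',B)
im[:350,:400]=A; im[:300,410:685]=A2; cv2.imwrite('pics/scrop.png',im[:350,:700])
c=load('top0')
for n,u,v,z in(('rack',259,203,60),('dock',335,228,47),('hub',216,226,26),('tape',305,168,24)): print(n,ray(c,u,v,z))
print(np.array(c['R']).round(3))
```

```text
rack [521.76234253 300.09930578  60.        ]
dock [444.7959926   71.49684565  47.        ]
hub [455.85238749 431.97370831  26.        ]
tape [633.5624734  154.43309181  24.        ]
[[-0.012 -1.     0.007]
 [-0.993  0.011 -0.116]
 [ 0.116 -0.009 -0.993]]
```

View pics/topcrop.png

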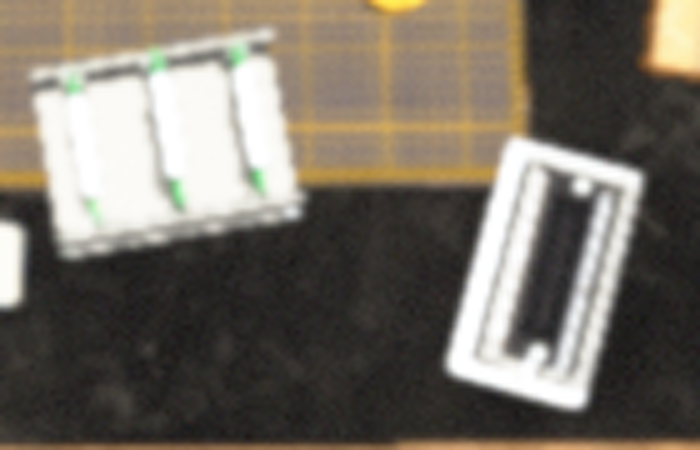

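View pics/scrop.png

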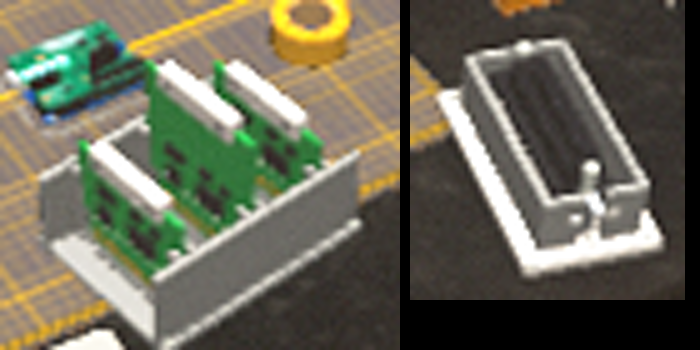

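The scene crop shows the tall card in the middle slot, with its bar about 70 px-crop higher than the others. In the scene image its bar ends are near (252,172) and (268,187). The dock rod tops are near (342.4,211.4) and (334,244.4) in the top view, and (338.4,169.4) and (351.4,193.6) in the scene view. Next I'll measure these by masks and triangulation.

Run:
```python
from h import *
s=load('scene0');t=load('top0')
P=lambda c:np.array([[foc(c),0,c['cx']],[0,foc(c),c['cy']],[0,0,1]])@np.c_[np.array(c['R']),c['t']]
def tri(a,b):
    X=cv2.triangulatePoints(P(s),P(t),np.array(a,float).reshape(2,1),np.array(b,float).reshape(2,1))[:,0]; return X[:3]/X[3]
r1=tri((338.4,169.4),(342.4,211.4)); r2=tri((351.4,193.6),(334,244.4)); print('rods',r1,r2,(r1+r2)/2,np.linalg.norm(r1-r2))
p=ray(t,342.4,211.4,58);q=ray(t,334,244.4,58);print('rods top only',p,q,(p+q)/2,np.linalg.norm(p-q))
p=ray(s,338.4,169.4,58);q=ray(s,351.4,193.6,58);print('rods scene only',p,q,(p+q)/2,np.linalg.norm(p-q))
def comps(c,m,x0,y0,x1,y1,z,name):
    k=np.zeros(m.shape,np.uint8);k[y0:y1,x0:x1]=m[y0:y1,x0:x1]
    k4=cv2.resize(k*255,None,fx=1,fy=1)
    for cn in cv2.findContours(k4,cv2.RETR_EXTERNAL,cv2.CHAIN_APPROX_NONE)[0]:
        if cv2.contourArea(cn)<15: continue
        b=cv2.boxPoints(cv2.minAreaRect(cn)); w=np.array([ray(c,u,v,z) for u,v in b]);
        print(name,cv2.contourArea(cn),b.round(1).tolist(),'ctr',w.mean(0).round(1),'sides',np.linalg.norm(w[1]-w[0]).round(1),np.linalg.norm(w[2]-w[1]).round(1), 'yaw',[round(float(np.arctan2(*(w[i+1]-w[i])[1::-1])),3) for i in(0,1)])
f=s['frame'].astype(int);mn=f.min(2)
comps(s,mn>195,235,168,290,210,116,'bar_scene')
g=t['frame'].astype(int)
comps(t,(g.min(2)>130),310,195,360,260,10,'plate_top')
comps(t,(g.min(2)>100),225,170,290,230,60,'rack_top')
grn=(g[:,:,1]-np.maximum(g[:,:,0],g[:,:,2])>35)
n,l,st,ce=cv2.connectedComponentsWithStats(grn[174:264,226:366].astype(np.uint8))
for i in range(1,n): 
  if st[i,4]>2: print('green',ce[i]+[226,174],st[i,4],ray(t,*(ce[i]+[226,174]),112))
```

```text
rods [493.25630464  48.55909369  56.9296712 ] [395.5499695   77.36898214  54.01377028] [444.40313707  62.96403791  55.47172074] 101.90701681988573
rods top only [493.88604942  49.72650107  58.        ] [395.64692767  78.27714707  58.        ] [444.76648855  64.00182407  58.        ] 102.30378501870254
rods scene only [491.87815051  48.56411441  58.        ] [392.6307567   80.26285291  58.        ] [442.2544536   64.41348366  58.        ] 104.18663638856593
bar_scene 53.0 [[237.39999389648438, 189.6999969482422], [244.60000610351562, 181.3000030517578], [258.70001220703125, 193.3000030517578], [251.5, 201.6999969482422]] ctr [498.9 352.8 116. ] sides 37.3 59.9 yaw [-1.061, -2.997]
bar_scene 44.0 [[264.6000061035156, 173.60000610351562], [266.6000061035156, 171.0], [281.20001220703125, 182.39999389648438], [279.20001220703125, 185.0]] ctr [509.1 268.7 116. ] sides 11.9 60.1 yaw [-1.035, -2.98]
bar_scene 48.5 [[251.39999389648438, 173.6999969482422], [253.6999969482422, 170.89999389648438], [268.20001220703125, 182.5], [265.8999938964844, 185.3000030517578]] ctr [527.1 299.6 116. ] side
[... 197 characters left out ...]
6.20001220703125]] ctr [446.8  66.   10. ] sides 157.4 91.5 yaw [-0.287, -1.843]
rack_top 53.5 [[225.0, 218.0], [230.0, 218.0], [230.0, 229.0], [225.0, 229.0]] ctr [461.3 394.9  60. ] sides 14.9 32.8 yaw [-1.582, 3.137]
rack_top 3062.0 [[225.0, 170.0], [289.0, 170.0], [289.0, 225.0], [225.0, 225.0]] ctr [539.1 305.8  60. ] sides 193.9 166.6 yaw [-1.581, 3.121]
green [272.88888889 184.66666667] 9 [569.44591519 260.24068427 112.        ]
green [257. 186.] 9 [566.03110249 306.30901627 112.        ]
green [240. 191.] 5 [551.9613275  355.61479154 112.        ]
green [277.11111111 209.44444444] 9 [497.32770332 249.28951582 112.        ]
green [261. 212.] 11 [490.46570696 295.74539372 112.        ]
```

jog_arm --pt "0.46 0.99 0 0 0 -0.069 0.57" --pt "0.46 0.99 0 0 0 -0.069 0.57" --pt "0.46 0.99 0 0 0 -0.069 0.57" --pt "0.46 0.99 0 0 0 -0.069 0.57"

```text
clock: 0.43
eef_pos: [197.4, -408.8, 213.3]
eef_rot: [-3.14, -0.0, 0.152]
wrist_force: [-0.5, -0.4, 0.5]
finger_gap: 70.9
finger_force: 0.0
```

jog_arm --pt "0.46 0.99 0 0 0 0 0.57" --pt "0.46 0.99 0 0 0 0 0.57" --pt "0.46 0.99 0 0 0 0 0.57" --pt "0.46 0.99 0 0 0 0 0.57"

```text
clock: 0.77
eef_pos: [252.4, -290.4, 213.4]
eef_rot: [-3.141, -0.0, 0.153]
wrist_force: [-0.5, -0.2, -0.1]
finger_gap: 44.3
finger_force: 0.0
```

jog_arm --pt "0.46 0.99 0 0 0 0 0.57" --pt "0.46 0.99 0 0 0 0 0.57" --pt "0.46 0.99 0 0 0 0 0.57" --pt "0.46 0.99 0 0 0 0 0.57"

```text
clock: 1.1
eef_pos: [307.8, -171.5, 213.6]
eef_rot: [-3.141, -0.001, 0.155]
wrist_force: [-0.2, -1.1, 0.3]
finger_gap: 40.1
finger_force: 0.0
```

jog_arm --pt "0.46 0.99 0 0 0 0 0.57" --pt "0.46 0.99 0 0 0 0 0.57" --pt "0.46 0.99 0 0 0 0 0.57" --pt "0.46 0.99 0 0 0 0 0.57"

```text
clock: 1.43
eef_pos: [363.1, -52.7, 213.5]
eef_rot: [-3.141, -0.001, 0.155]
wrist_force: [0.1, -0.3, -0.8]
finger_gap: 40.5
finger_force: 0.0
```

jog_arm --pt "0.46 0.99 0 0 0 0 0.57" --pt "0.46 0.99 0 0 0 0 0.57" --pt "0.46 0.99 0 0 0 0 0.57" --pt "0.46 0.99 0 0 0 0 0.57"

```text
clock: 1.77
eef_pos: [418.5, 65.6, 213.2]
eef_rot: [-3.141, -0.0, 0.153]
wrist_force: [-0.1, -0.8, 0.4]
finger_gap: 40.4
finger_force: 0.0
```

jog_arm --pt "0.46 0.99 0 0 0 0 0.57" --pt "0.46 0.99 0 0 0 0 0.57" --pt "0.46 0.99 0 0 0 0 0.57" --pt "0.46 0.99 0 0 0 0 0.57" --pt "0.46 0.99 0 0 0 0 0.57"

```text
clock: 2.18
eef_pos: [472.6, 181.5, 212.5]
eef_rot: [3.141, 0.002, 0.152]
wrist_force: [-0.3, -0.7, -0.6]
finger_gap: 40.4
finger_force: 0.0
```

jog_arm --pt "0.463 0.995 0 0 0 0 0.57" --pt "0.463 0.995 0 0 0 0 0.57" --pt "0.463 0.995 0 0 0 0 0.57" --pt "0.463 0.995 0 0 0 0 0.57" --pt "0.463 0.995 0 0 0 0 0.57" --pt "0.463 0.995 -0.4 0 0 0 0.57" --pt "0.463 0.995 -0.5 0 0 0 0.57" --pt "0.463 0.995 -0.5 0 0 0 0.57"

```text
clock: 2.85
eef_pos: [526.0, 297.1, 149.6]
eef_rot: [3.139, 0.007, 0.149]
wrist_force: [-0.0, 0.2, -0.0]
finger_gap: 40.0
finger_force: 0.0
```

Run:
```python
from h import *
c=shot('scene','scene1'); d=shot('top','top1')
a=cv2.imread('pics/scene1.png');b=cv2.imread('pics/top1.png')
A=cv2.resize(a[130:230,210:310],None,fx=4,fy=4,interpolation=cv2.INTER_CUBIC)
B=cv2.resize(b[150:250,210:310],None,fx=4,fy=4,interpolation=cv2.INTER_CUBIC)
cv2.imwrite('pics/c1.png',np.hstack([A,B]))
p=manip.read_state()['eef_pos'];print(p,proj(c,p),proj(d,p))
```

```text
[527.80622242 298.65898677 154.51792782] (np.float64(259.90207371997315), np.float64(167.20922806283386)) (np.float64(260.1357305314008), np.float64(197.42649552877327))
```

View pics/c1.png

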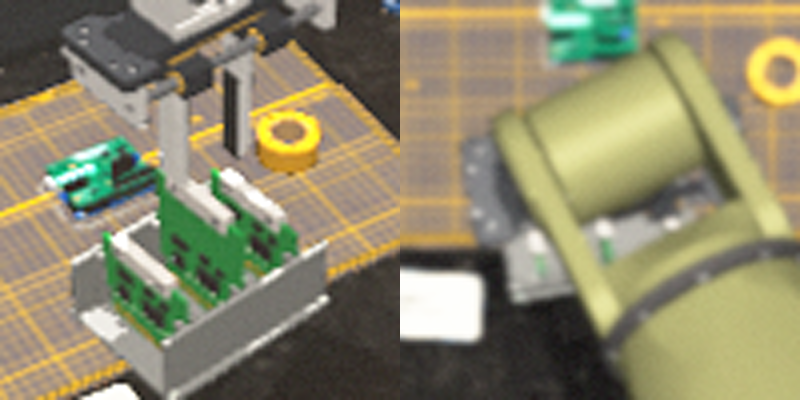

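The fingers straddle the middle card's bar: finger tips are at crop (175,180) and (235,150), and the bar runs from (190,170) to (235,225). I'll descend and grip.

jog_arm --pt "0 0 -0.15 0 0 0 0.57" --pt "0 0 -0.3 0 0 0 0.57" --pt "0 0 -0.4 0 0 0 0.57" --pt "0 0 -0.47 0 0 0 0.57" --pt "0 0 -0.47 0 0 0 0.57" --pt "0 0 -0.47 0 0 0 0.57" --pt "0 0 -0.47 0 0 0 0.57" --grip_force 25

```text
clock: 3.53
eef_pos: [528.0, 300.7, 98.3]
eef_rot: [-3.141, -0.002, 0.15]
wrist_force: [-1.0, 1.1, 0.3]
finger_gap: 40.4
finger_force: 0.0
```

jog_arm --pt "0 0 0 0 0 0 1" --pt "0 0 0 0 0 0 1" --pt "0 0 0 0 0 0 1" --pt "0 0 0 0 0 0 1" --pt "0 0 0 0 0 0 1" --pt "0 0 0 0 0 0 1" --pt "0 0 0 0 0 0 1"

```text
clock: 4.12
eef_pos: [527.6, 300.4, 97.2]
eef_rot: [3.141, -0.0, 0.15]
wrist_force: [-0.4, -2.5, 1.6]
finger_gap: 9.5
finger_force: 25.0
```

jog_arm --pt "0 0 0.05 0 0 0 1" --pt "0 0 0.12 0 0 0 1" --pt "0 0 0.2 0 0 0 1" --pt "0 0 0.28 0 0 0 1" --pt "0 0 0.36 0 0 0 1" --pt "0 0 0.36 0 0 0 1"

```text
clock: 4.62
eef_pos: [528.3, 301.1, 143.2]
eef_rot: [-3.14, -0.004, 0.15]
wrist_force: [-0.1, -0.6, -0.6]
finger_gap: 9.6
finger_force: 25.0
```

jog_arm --pt "0 0 0.1 0 0 0 1" --pt "0 0 0.2 0 0 0 1" --pt "0 0 0.3 0 0 0 1" --pt "0 0 0.4 0 0 0 1" --pt "0 0 0.5 0 0 0 1" --pt "0 0 0.58 0 0 0 1" --pt "0 0 0.58 0 0 0 1" --pt "0 0 0.58 0 0 0 1"

```text
clock: 5.28
eef_pos: [527.6, 300.6, 210.2]
eef_rot: [-3.141, -0.001, 0.15]
wrist_force: [0.5, -0.7, -1.1]
finger_gap: 10.2
finger_force: 25.0
```

Run:
```python
from h import *
c=shot('scene','scene2'); a=cv2.imread('pics/scene2.png')
cv2.imwrite('pics/c2.png',cv2.resize(a[110:230,200:310],None,fx=4,fy=4,interpolation=cv2.INTER_CUBIC))
print(manip.read_state()['eef_pos'])
```

```text
[527.38711127 300.44990093 209.49643885]
```

View pics/c2.png

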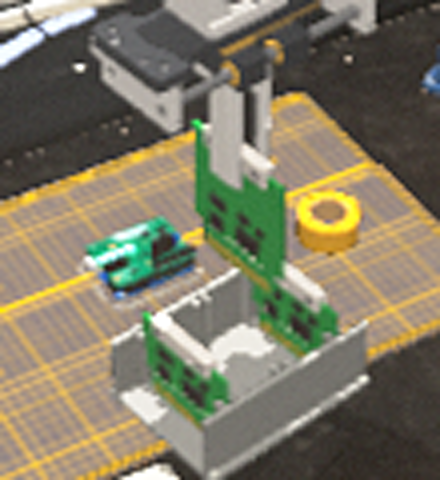

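The tall card is held upright and clear: its body spans crop (195,125) to (285,285), and both short cards are still seated. Now to the dock.

jog_arm --pt "-0.1 -0.28 0 0 0 -0.04 1" --pt "-0.2 -0.56 0 0 0 -0.1 1" --pt "-0.28 -0.8 0 0 0 -0.16 1" --pt "-0.346 -0.985 0 0 0 -0.22 1" --pt "-0.346 -0.985 0 0 0 -0.277 1" --pt "-0.346 -0.985 0 0 0 -0.277 1"

```text
clock: 5.83
eef_pos: [485.7, 181.3, 209.5]
eef_rot: [3.141, 0.001, -0.291]
wrist_force: [-0.0, 0.0, -0.3]
finger_gap: 10.1
finger_force: 25.0
```

jog_arm --pt "-0.1 -0.28 0 0 0 0 1" --pt "-0.2 -0.56 0 0 0 0 1" --pt "-0.28 -0.8 0 0 0 0 1" --pt "-0.346 -0.985 0 0 0 0 1" --pt "-0.346 -0.985 -0.1 0 0 0 1" --pt "-0.346 -0.985 -0.25 0 0 0 1" --pt "-0.346 -0.985 -0.25 0 0 0 1" --pt "-0.346 -0.985 -0.25 0 0 0 1"

```text
clock: 6.5
eef_pos: [444.2, 64.5, 179.3]
eef_rot: [3.141, 0.002, -0.282]
wrist_force: [0.1, -0.3, -0.7]
finger_gap: 9.8
finger_force: 25.0
```

Run:
```python
from h import *
c=shot('scene','scene3');d=shot('top','top3'); a=cv2.imread('pics/scene3.png');b=cv2.imread('pics/top3.png')
cv2.imwrite('pics/c3.png',np.hstack([cv2.resize(a[130:220,310:380],None,fx=6,fy=6,interpolation=cv2.INTER_CUBIC),cv2.resize(b[190:280,300:360],None,fx=6,fy=6,interpolation=cv2.INTER_CUBIC)]))
s=manip.read_state();p=s['eef_pos'];print(p,s['eef_rot'])
w=-0.285; ex=np.array([np.cos(w),np.sin(w)])
zb=p[2]-89.2
for x,z in((-35,0),(35,0),(-45,22),(45,22),(-45,105),(45,105)): print(x,z,np.round(proj(c,[*(p[:2]+x*ex),zb+z]),1))
for x in(-52,52): print('rod',np.round(proj(c,[*(np.array([444.5,64.2])+x*ex),58]),1))
```

```text
[444.84899617  64.54191165 180.42810328] [-3.14148207e+00 -2.89167564e-04 -2.82738625e-01]
-35 0 [350.4 180.3]
35 0 [341.  164.2]
-45 22 [353.  176.9]
45 22 [340.6 156.2]
-45 105 [357.4 153.6]
45 105 [344.3 133.2]
rod [351.4 193. ]
rod [337.6 169. ]
```

View pics/c3.png

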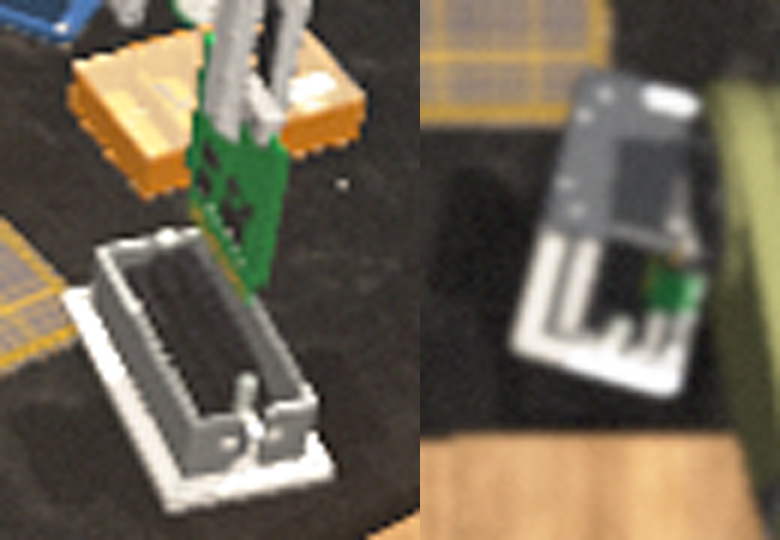

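The crop shows the held card above the dock. Its lower tongue corners are at about scene (351.3,179.1) and (341.3,165.9), and the rod tops at (350.8,192.6) and (337.3,168.8). The card looks some millimetres too far toward -x along the slot, so I'll quantify that by mask.

Run:
```python
from h import *
from scipy.optimize import least_squares
c=load('scene3'); d=load('top3')
f=c['frame'].astype(int)[120:215,310:380]
big=cv2.resize(c['frame'][120:215,310:380],None,fx=8,fy=8,interpolation=cv2.INTER_CUBIC).astype(int)
m=((big[:,:,1]-np.maximum(big[:,:,0],big[:,:,2]))>18).astype(np.uint8)
cn=max(cv2.findContours(m,cv2.RETR_EXTERNAL,cv2.CHAIN_APPROX_NONE)[0],key=cv2.contourArea)
h=cv2.approxPolyDP(cv2.convexHull(cn),8,True)[:,0]
print('hull',np.round((h+.5)/8-.5+[310,120],1).tolist())
# rods/bright in scene gray: bright blobs near rod tops
def J(P): 
    e=np.array([np.subtract(proj(c,P+np.array(v)),proj(c,P)) for v in((.958,-.281,0),(.281,.958,0),(0,0,1))]); return e
print('px per mm card x,y,z',J(np.array([444,64,100.])).round(3).tolist())
ex=np.array([.9597,-.2812]);p=np.array([444.6,64.4]);zb=179.6-89.2
for x,z in((-35,0),(35,0),(-45,22),(45,22),(-45,108),(45,108),(-45,100),(45,100)): print(x,z,np.round(proj(c,[*(p+x*ex),zb+z]),1))
# rods, corrected half-pixel
for n,cc,q in(('s',c,((350.8,192.6),(337.3,168.8))),('s0',load('scene0'),((351,193.2),(338,169))),('t',d,((333.6,244),(342,211)))):
    a,b=[ray(cc,u,v,58) for u,v in q]; print(n,a.round(1),b.round(1),((a+b)/2).round(1))
```

```text
hull [[344.3, 134.9], [357.8, 156.1], [354.3, 176.9], [351.2, 180.7], [340.8, 162.2], [340.7, 154.8]]
px per mm card x,y,z [[-0.136, -0.229], [-0.33, 0.061], [0.046, -0.264]]
-35 0 [350.5 180.6]
35 0 [341.  164.5]
-45 22 [353.  177.2]
45 22 [340.7 156.5]
-45 108 [357.6 153. ]
45 108 [344.5 132.6]
-45 100 [357.2 155.4]
45 100 [344.1 134.9]
s [396.6  79.2  58. ] [495.7  49.7  58. ] [446.1  64.4  58. ]
s0 [394.5  80.2  58. ] [493.9  48.5  58. ] [444.2  64.3  58. ]
t [396.8  79.4  58. ] [495.1  50.9  58. ] [446.   65.2  58. ]
```

jog_arm --pt "0.01 0.005 -0.08 0 0 0 1" --pt "0.01 0.005 -0.18 0 0 0 1" --pt "0.01 0.005 -0.26 0 0 0 1" --pt "0.01 0.005 -0.28 0 0 0 1" --pt "0.01 0.005 -0.3 0 0 0 1" --pt "0.01 0.005 -0.32 0 0 0 1" --pt "0.01 0.005 -0.32 0 0 0 1" --pt "0.01 0.005 -0.32 0 0 0 1" --grip_force 40

```text
clock: 7.27
eef_pos: [445.8, 64.8, 141.7]
eef_rot: [-3.141, -0.0, -0.285]
wrist_force: [0.2, 0.7, -1.1]
finger_gap: 9.8
finger_force: 40.0
```

jog_arm --pt "0 0 -0.02 0 0 0 1" --pt "0 0 -0.035 0 0 0 1" --pt "0 0 -0.05 0 0 0 1" --pt "0 0 -0.065 0 0 0 1" --pt "0 0 -0.08 0 0 0 1" --pt "0 0 -0.08 0 0 0 1" --pt "0 0 -0.08 0 0 0 1"

```text
clock: 7.85
eef_pos: [445.6, 64.7, 131.8]
eef_rot: [3.142, 0.0, -0.285]
wrist_force: [0.1, -0.3, -0.3]
finger_gap: 9.8
finger_force: 40.0
```

jog_arm --pt "0 0 -0.015 0 0 0 1" --pt "0 0 -0.03 0 0 0 1" --pt "0 0 -0.042 0 0 0 1" --pt "0 0 -0.05 0 0 0 1" --pt "0 0 -0.05 0 0 0 1" --pt "0 0 -0.05 0 0 0 1" --pt "0 0 -0.05 0 0 0 1"

```text
clock: 8.43
eef_pos: [445.7, 64.7, 126.0]
eef_rot: [-3.142, -0.0, -0.285]
wrist_force: [-1.1, 0.2, 3.1]
finger_gap: 9.8
finger_force: 40.0
```

jog_arm --pt "0 0 -0.01 0 0 0 1" --pt "0 0 -0.02 0 0 0 1" --pt "0 0 -0.03 0 0 0 1" --pt "0 0 -0.04 0 0 0 1" --pt "0 0 -0.05 0 0 0 1" --pt "0 0 -0.06 0 0 0 1" --pt "0 0 -0.06 0 0 0 1" --pt "0 0 -0.06 0 0 0 1"

```text
clock: 9.1
eef_pos: [445.8, 64.8, 118.8]
eef_rot: [-3.141, -0.0, -0.285]
wrist_force: [-1.6, -0.1, 7.4]
finger_gap: 9.5
finger_force: 40.0
```

Run:
```python
from h import *
F=[];Z=[]
for i in range(5):
    c=shot('scene','scene4'); s=manip.read_state(); F.append(s['wrist_force']);Z.append(s['eef_pos'])
print(np.round(F,1),np.round(np.mean(F,0),2),np.round(np.mean(Z,0),2),s['finger_force'])
d=shot('top','top4'); a=cv2.imread('pics/scene4.png');b=cv2.imread('pics/top4.png')
o=cv2.imread('pics/scene3.png')
cr=lambda i,k:cv2.resize(i[180:215,335:370],None,fx=k,fy=k,interpolation=cv2.INTER_CUBIC)
cv2.imwrite('pics/c4.png',np.hstack([cv2.resize(a[130:220,310:370],(330,420),interpolation=cv2.INTER_CUBIC),np.vstack([cr(a,6),cr(o,6)])]))
```

```text
[[-1.7 -0.   6.7]
 [-1.8 -0.   6.4]
 [-2.   0.8  6.8]
 [-2.2  0.7  7.6]
 [-1.4 -0.4  6. ]] [-1.79  0.21  6.7 ] [445.81  64.75 118.82] 39.98831748962402
```

View pics/c4.png

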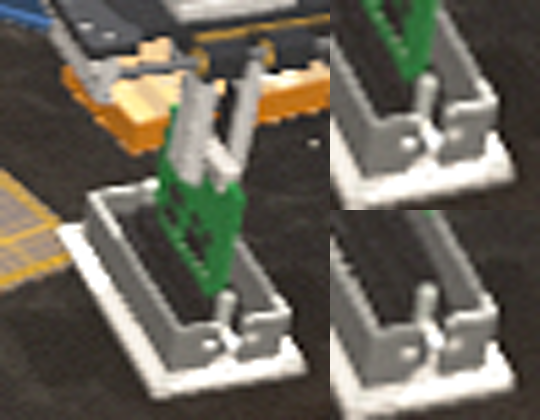

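The pointer (crop (430,142)) is now level with the white marks at (408,143) and (455,133). Before the push it stood higher. Force and kinematics both put the carriage about 7 to 8 mm down. I'll add a slight push and hold.

jog_arm --pt "0 0 -0.004 0 0 0 1" --pt "0 0 -0.004 0 0 0 1" --pt "0 0 -0.004 0 0 0 1" --pt "0 0 -0.004 0 0 0 1" --pt "0 0 -0.004 0 0 0 1" --pt "0 0 -0.004 0 0 0 1" --pt "0 0 -0.004 0 0 0 1" --pt "0 0 -0.004 0 0 0 1"

```text
clock: 10.07
eef_pos: [445.8, 64.8, 118.4]
eef_rot: [-3.141, -0.0, -0.285]
wrist_force: [-1.7, -0.2, 6.8]
finger_gap: 9.6
finger_force: 40.0
```

jog_arm --pt "0 0 0 0 0 0 1" --pt "0 0 0 0 0 0 1" --pt "0 0 0 0 0 0 1" --pt "0 0 0 0 0 0 1" --pt "0 0 0 0 0 0 1" --pt "0 0 0 0 0 0 1" --pt "0 0 0 0 0 0 1" --pt "0 0 0 0 0 0 1"

```text
clock: 10.73
eef_pos: [445.8, 64.8, 118.4]
eef_rot: [-3.141, -0.0, -0.285]
wrist_force: [-2.8, 0.2, 7.4]
finger_gap: 9.8
finger_force: 40.0
```

jog_arm --pt "0 0 0 0 0 0 1" --pt "0 0 0 0 0 0 1" --pt "0 0 0 0 0 0 1" --pt "0 0 0 0 0 0 1" --pt "0 0 0 0 0 0 1" --pt "0 0 0 0 0 0 1" --pt "0 0 0 0 0 0 1" --pt "0 0 0 0 0 0 1"

```text
clock: 11.4
eef_pos: [445.8, 64.8, 118.4]
eef_rot: [-3.141, -0.0, -0.285]
wrist_force: [-2.3, 0.2, 8.6]
finger_gap: 9.7
finger_force: 40.0
```

jog_arm --pt "0 0 0 0 0 0 1" --pt "0 0 0 0 0 0 1" --pt "0 0 0 0 0 0 1" --pt "0 0 0 0 0 0 1" --pt "0 0 0 0 0 0 1" --pt "0 0 0 0 0 0 1" --pt "0 0 0 0 0 0 1" --pt "0 0 0 0 0 0 1"

```text
clock: 12.07
eef_pos: [445.8, 64.8, 118.4]
eef_rot: [-3.141, -0.0, -0.285]
wrist_force: [-1.6, 0.4, 7.5]
finger_gap: 9.9
finger_force: 40.0
```

jog_arm --pt "0 0 0 0 0 0 1" --pt "0 0 0 0 0 0 1" --pt "0 0 0 0 0 0 1" --pt "0 0 0 0 0 0 1" --pt "0 0 0 0 0 0 1" --pt "0 0 0 0 0 0 1" --pt "0 0 0 0 0 0 1" --pt "0 0 0 0 0 0 1"

```text
clock: 12.73
eef_pos: [445.8, 64.8, 118.4]
eef_rot: [-3.141, -0.0, -0.285]
wrist_force: [-1.5, -0.1, 7.9]
finger_gap: 9.5
finger_force: 40.0
```

jog_arm --pt "0 0 0 0 0 0 1" --pt "0 0 0 0 0 0 1" --pt "0 0 0 0 0 0 1" --pt "0 0 0 0 0 0 1" --pt "0 0 0 0 0 0 1" --pt "0 0 0 0 0 0 1" --pt "0 0 0 0 0 0 1" --pt "0 0 0 0 0 0 1"

```text
clock: 13.4
eef_pos: [445.8, 64.8, 118.4]
eef_rot: [-3.141, -0.0, -0.285]
wrist_force: [-2.7, 0.3, 6.8]
finger_gap: 9.9
finger_force: 40.0
```

```bash
python3 -c "
from cell import manip
print(manip.sign_off())"
```

```text
the job is handed in; nothing more can be done
None
```

I handed the job in with the tall card standing in the dock slot, still gripped at 40 N, and the carriage held at about 8 mm down (from push force and arm height) for over 4 s; no verdict was returned.

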